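# Start the crank screw of a flask carrier

### The job

Push the flask carrier by its black tab along its rails, under the bridge and the lamp head, until it is fully home and the crank screw falls into the carrier's threaded boss. Then start the screw without crossing its thread: by its crank grip turn it backward (counter-clockwise seen from above) until you feel it drop into the thread, stop there, and turn it one full turn forward (clockwise). Finish while still holding the crank grip, with the screw started and still; leave the flask, bottle and jar on the bench alone.

Things in the scene. Friction and masses are not known exactly. Their poses are not given: they have to be found in the camera images.
- stage: Flask imager fixed on the bench: white bed 130 x 500 x 13 mm with rails along its y. A white bridge (110 mm in x, 32 mm in y, top 100 mm above the bench) spans the rails; 175 mm farther along +y hangs a white lamp head (102 to 128 mm above the bench, 62 mm wide in y) on a column at x = +90 mm. Origin: on the bench below the vertical axis of the crank screw, mid bridge. z up.
- carrier (a joint): Position of the aluminium flask carrier on its rails, m: grows along the stage's +y; home against a stop at 0.110, where its threaded boss is under the screw. Starts between 0 and 0.05. Drag a few N. Deck 44 mm wide, its top 50 mm above the bench; a flask is clipped on its far end, 172 mm beyond the boss.
- carrier_handle (a point): Point on the centre line of the carrier's black upright tab, 80 mm above the bench: the tab is 30 mm along the stage's x, 14 mm along its y, stands 50 to 90 mm above the bench, 130 mm from the boss on its -y side. Axes as the stage's.
- boss_mouth (a point): Centre of the mouth (27 mm across) of the carrier's threaded boss, level with the deck, 50 mm above the bench. Right-hand thread, pitch 8 mm. The screw lies on top of the boss's first thread turn when it has fallen in; the start of that thread is less than one turn back.
- clamp_grip: Black crank grip: upright cylinder 16 mm across, 40 mm high, spinning freely on the end of the screw's steel crank arm, so it can be pinched and led round in a circle with the hand's yaw unchanged. Its axis is 42 mm from the screw's. Origin: on its axis at the top of the arm (its lower end is 1 mm above), 137.5 mm above the bench at the start; z up. It sinks and rises with the screw.
- clamp_screw (a joint): Turn of the crank screw, rad, counted over several turns: grows forward (clockwise from above, tightening). At 0 the crank points along the stage's +x, at +1.571 along its -y. Starts between 2.2 and 5.4. Slight drag; it stays where it is left.
- clamp_drop (a joint): How far the screw has sunk, m: 0 at the start, its tip on the carrier's deck. It (0.35 kg) falls by its weight 7 to 11 mm into the boss as the carrier comes home. Turned back it climbs 8 mm a turn, and past the thread's start falls 8 mm, if free: a firm grip carries its weight, so slacken the fingers or follow it down. Then forward turns draw it down 8 mm each, with 1.5 mm play.
- spare_flask: Bystander: loose clear culture flask lying flat, 46 x 80 x 24 mm, with a screw cap on a neck to its -y. Origin: centre of its underside.
- reagent_bottle: Bystander: loose white plastic bottle 60 mm across, 120 mm high. Origin: centre of its underside.
- specimen_jar: Bystander: loose glass jar 52 mm across, 60 mm high. Origin: centre of its underside.

How it is judged:
By the outcome, as a careful person would: the job done as asked, in the order asked, and still so for the second after the job is handed in, while the arm keeps its last pose, push and grip.
It also fails if it takes over 72 s, if anything falls off the work surface, if the arm or the gripper's body presses on something with over 40 N, if the wrist force passes 120 N, or if a joint passes its speed limit or range.

### The arm

A 6-joint arm with a two-finger parallel gripper is mounted at the origin on the work surface. World frame = base frame: x ahead of the robot, y to its left, z up, the work surface at z = 0. Lengths are in m, angles in rad, forces in N, time in s.
With the tool pointing down it reaches from about 0.3 to 0.95 m from the base axis. Payload 3.1 kg.
Tool frame: the origin (TCP) lies at the very end of the fingers, on their centre line; the grasp point (between the pads) lies 19 mm behind it (robot.pinch_z is the distance from the TCP to the grasp point, in m); z points along the fingers, y is the line along which they close (so a half turn about z gives the same grasp; the last joint's range is limited). The gripper opens to 85 mm and grips with 20 to 120 N. Pads are 22 mm wide; open, the fingers measure 114 mm over their backs; the gripper's body (76 mm by 85 mm) begins 54 mm behind the grasp point. The pads swing forward as they close: fully open they stand 13 mm farther back than shut.
Start: joints at [1.206, 0.308, 1.634, -0, 1.2, -0.07], TCP at [0.182, 0.598, 0.231] pointing down, gripper open.
Joint ranges: [-3.06, 3.06], [-0.79, 1.96], [0.05, 2.63], [-1.19, 4.34], [0.05, 2.64], [-2.94, 2.94]. Speed limits (rad/s): [2.79, 2.79, 3.14, 3.14, 3.14, 3.14].

### API

Orientations are given as a 3x3 rotation matrix whose columns are the frame's x, y, z axes.
In Python, from workcell import read_state, get_image, workorder, robot gives the robot as it stands. The module is installed in compiled form; this text tells all that it offers.
- The arm moves only by the tool send_rows, never from a script. Its argument "rows" is text: rows parted by semicolons, each of 7 numbers parted by spaces: the shift along the tool's x, y, z in units of 40 mm (1.0 is 40 mm), then the turn, a rotation vector about the tool's x, y, z in rad, then the opening, from 0 (shut) to 1 (fully open). In form: dx dy dz wx wy wz hand; .... A call has 1 to 20 rows; each row shifts and turns the commanded pose from where the row before left it, along the tool's axes as they then stand; what a row does not reach is not made up. A row lasts 1/12 s, in which the tool goes at most 41.7 mm and 7.16 degrees, less where a joint would pass 70% of its speed; a pose out of reach is approached as far as the arm can. A call is refused whole if a number of a shift passes 1 or a number of a turn 0.125, either way. A call with a gripper value outside its range is refused whole. The fingers move at their own pace and stop on an object; "squeeze" is the grip in N (left out, the last holds). Time passes only in rows, so rows that do not move let the fingers close. It gives the time, the measured TCP pose, the force, the opening and the grip force at its end, in the units of the state.
- read_state(): the state, without advancing time (a new reading comes with each control period).
- get_image(name): name is "scene" or "side" or "wrist"; returns a dict with "frame" (400x640x3 uint8, red, green, blue), "fx", "fy", "cx", "cy" (pixels), "world_from_camera" (4x4, takes a point from camera to world coordinates). Camera axes: x right, y down, z forward; pixel columns grow to the right and rows downward; lengths in m; the calibration is good to about 2 mm. A picture is of the moment at which its call begins. There is no depth.
- workorder.hand_in(): hands the job in; it is judged then, once.
The state is a dict: "clock": time; "qpos": joint angles; "joint_vel": joint speeds; "joint_torque": joint torques, N m; "position": TCP position; "ee_rot": TCP orientation; "wrist_force": force on the tool from outside, world axes, zero at the start; "ft_torque": the same for the moment, N m; "grip_width": opening from 0.0 (shut) to 1.0 (fully open); "finger_force": force on a finger pad.
Only numpy, scipy, OpenCV 4.12 (cv2) and the standard library are available. Lean on these libraries where they do the work, as an engineer would, in place of code of your own. Each camera call takes 0.05 s, during which the arm holds its last target. There are 200 camera calls.

## Working session

There is one attempt and no reset: what is moved stays moved. The work goes in short steps, Python scripts to look and compute and a tool call to move; the robot and the scene stay as the last step left them, time stands still between calls to the robot, and variables do not carry over. Pictures are saved under pics/ and viewed, at most 10 in all, crops included, and the job is handed in when it is done.

Besides the shell and the picture viewer there is one more tool, called after "Call:" as name(argument=value, ...) on one line, values as JSON. send_rows: Moves the arm, as the interface text tells. Its arguments: {"type":"object","properties":{"rows":{"type":"string"},"squeeze":{"type":"number"}},"required":["rows"]}

```bash
mkdir -p pics; cat > h.py <<'E'
import numpy as np,cv2,sys
from workcell import read_state,get_image,workorder,robot
def snap(n,tag):
    d=get_image(n); cv2.imwrite(f'pics/{tag}.png',d['frame'][:,:,::-1]); np.savez(f'pics/{tag}.npz',**d); return d
def ray(d,u,v):
    T=d['world_from_camera']; r=T[:3,:3]@np.array([(u-d['cx'])/d['fx'],(v-d['cy'])/d['fy'],1]); return T[:3,3],r
def onz(d,u,v,z):
    o,r=ray(d,u,v); return o+r*(z-o[2])/r[2]
def proj(d,p):
    T=d['world_from_camera']; c=T[:3,:3].T@(np.array(p)-T[:3,3]); return np.array([d['fx']*c[0]/c[2]+d['cx'],d['fy']*c[1]/c[2]+d['cy']])
def tri(a,b):
    (o,r),(p,s)=a,b; k=np.linalg.lstsq(np.c_[r,-s],p-o,rcond=None)[0]; x,y=o+r*k[0],p+s*k[1]; return (x+y)/2,np.linalg.norm(x-y)
E
python3 - <<'E'
from h import *
np.set_printoptions(precision=4,suppress=True)
a=snap('scene','s0');b=snap('side','d0')
cv2.imwrite('pics/both0.png',cv2.resize(np.vstack([a['frame'],b['frame']])[:,:,::-1],(480,600)))
for d in(a,b):print(d['world_from_camera'],d['fx'])
s=read_state();print(s['position'],s['ee_rot'],s['clock'],robot.pinch_z)
E
```

```text
[[-0.4933  0.4442 -0.7479  1.1371]
 [ 0.8698  0.2598 -0.4194  0.2353]
 [ 0.0081 -0.8574 -0.5145  0.5265]
 [ 0.      0.      0.      1.    ]] 390.2333350314341
[[ 0.9867 -0.1233  0.1057  0.4393]
 [-0.1624 -0.7378  0.6552 -0.8148]
 [-0.0028 -0.6637 -0.748   0.9777]
 [ 0.      0.      0.      1.    ]] 469.4504479719262
[0.1813 0.5973 0.2301] [[-0.9569  0.2906 -0.0008]
 [ 0.2906  0.9569 -0.0021]
 [ 0.0001 -0.0022 -1.    ]] 0.1 0.0187
```

View pics/s0.png

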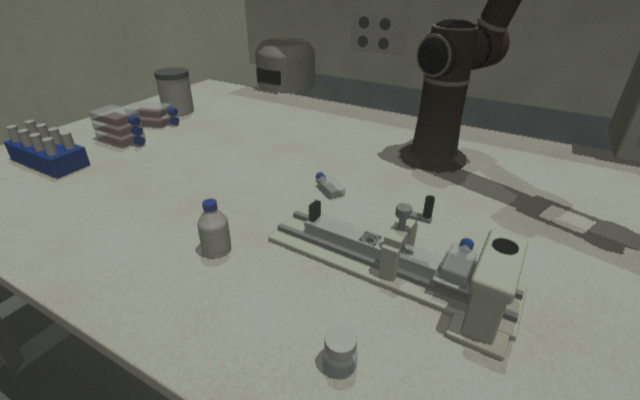

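View pics/d0.png

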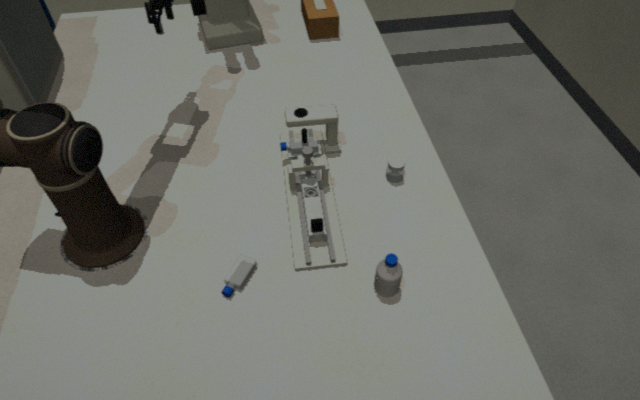

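The scene view shows the tab at (315,211), the grip at (429,207) and the screw head at (404,210). In the side view they are at (317,225), (304,136) and (308,150). I'll zoom in on both.

```bash
python3 - <<'E'
from h import *
a=cv2.imread('pics/s0.png')[180:360,260:530];b=cv2.imread('pics/d0.png')[90:280,270:360]
cv2.imwrite('pics/z0.png',np.hstack([cv2.resize(a,None,fx=2,fy=2,interpolation=2)[:360],cv2.resize(b,None,fx=2.8,fy=2.8,interpolation=2)[:360]]) if 0 else np.hstack([cv2.copyMakeBorder(cv2.resize(a,None,fx=2,fy=2),0,210,0,0,0),cv2.resize(b,(256,570))]))
A=np.load('pics/s0.npz');B=np.load('pics/d0.npz')
for n,D,roi in(('s',A,(190,230,300,440)),('d',B,(120,240,290,330))):
    g=D['frame'].max(2);r=roi;m=np.zeros_like(g);m[r[0]:r[1],r[2]:r[3]]=(g[r[0]:r[1],r[2]:r[3]]<60)
    k,l,st,c=cv2.connectedComponentsWithStats(m)
    for i in range(1,k):
        if st[i,4]>20:print(n,st[i],c[i])
E
```

```text
s [423 196  11  22 168] [428.14880952 206.76785714]
s [309 201  11  20 174] [314.2816092  210.70114943]
d [302 129   5  15  70] [304.02857143 135.91428571]
d [303 153  10  12  51] [307.7254902  157.94117647]
d [306 171   5   6  24] [307.83333333 173.125     ]
d [311 219  12  14 150] [316.52666667 225.1       ]
```

View pics/z0.png

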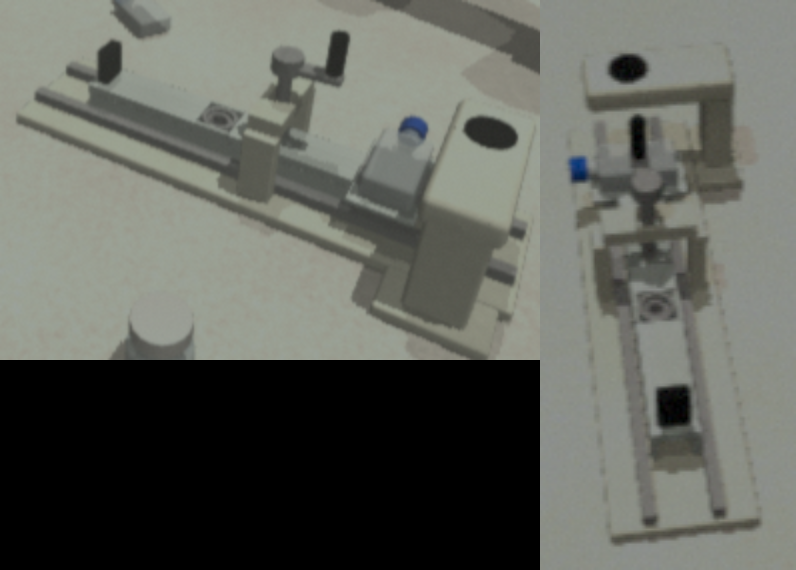

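```bash
python3 - <<'E'
from h import *
np.set_printoptions(precision=4,suppress=True)
A=np.load('pics/s0.npz');B=np.load('pics/d0.npz')
P={}
for n,u,v in(('grip',(428.15,206.8),(304.0,136)),('tab',(314.3,210.7),(316.5,225.1)),('boss',(369.5,239),(310.4,192.3)),('knobtop',(403.5,207),(308,150))):
    P[n]=tri(ray(A,*u),ray(B,*v));print(n,*P[n])
for n,z in(('grip',.1575),('boss',.05)):
    i={'grip':((428.15,206.8),(304.0,136)),'boss':((369.5,239),(310.4,192.3))}[n]
    print(n,onz(A,*i[0],z),onz(B,*i[1],z))
# bed outer corners in side: near-left, near-right
c=lambda x,y:((x-540)*90/256+270,y/3+90)
for q in((612,540),(760,522),(575,130)):print('bed',onz(B,*c(*q),.013))
d=P['boss'][0]-P['tab'][0];print('dist',np.linalg.norm(d[:2]),np.degrees(np.arctan2(d[1],d[0])))
E
```

```text
grip [0.5425 0.1203 0.1552] 7.85377444364103e-05
tab [ 0.5389 -0.112   0.0676] 0.0010581921223631614
boss [0.5423 0.0181 0.0448] 0.0006344902220526483
knobtop [0.5466 0.0781 0.1432] 0.0003764123971131823
grip [0.546  0.121  0.1575] [0.5422 0.1177 0.1575]
boss [0.5491 0.0203 0.05  ] [0.5416 0.0138 0.05  ]
bed [ 0.473  -0.1961  0.013 ]
bed [ 0.6    -0.1999  0.013 ]
bed [0.4954 0.3056 0.013 ]
dist 0.13013985025156274 88.4969003786056
```

Call:
send_rows(rows="0 0 0 0 0 -0.087 0.6; 0 0 0 0 0 -0.087 0.6; 0 0 0 0 0 -0.087 0.6", squeeze=40)

```text
clock: 0.35
position: [0.1814, 0.5976, 0.2305]
ee_rot: [[-1.0, 0.029, -0.0], [0.029, 1.0, -0.001], [0.0, -0.001, -1.0]]
wrist_force: [0.2, -0.7, -0.2]
grip_width: 0.612
finger_force: 0.0
```

Call:
send_rows(rows="-0.25 -0.45 0 0 0 0 0.6;-0.48 -0.87 0 0 0 0 0.6;-0.48 -0.87 0 0 0 0 0.6;-0.48 -0.87 0 0 0 0 0.6;-0.48 -0.87 0 0 0 0 0.6;-0.48 -0.87 0 0 0 0 0.6;-0.48 -0.87 0 0 0 0 0.6;-0.48 -0.87 0 0 0 0 0.6;-0.48 -0.87 0 0 0 0 0.6;-0.48 -0.87 0 0 0 0 0.6;-0.48 -0.87 0 0 0 0 0.6;-0.48 -0.87 0 0 0 0 0.6;-0.48 -0.87 0 0 0 0 0.6;-0.48 -0.87 0 0 0 0 0.6;-0.48 -0.87 0 0 0 0 0.6;-0.48 -0.87 0 0 0 0 0.6;-0.48 -0.87 0 0 0 0 0.6;-0.48 -0.87 0 0 0 0 0.6;-0.48 -0.87 0 0 0 0 0.6;-0.48 -0.87 0 0 0 0 0.6")

```text
clock: 2.02
position: [0.5334, -0.0954, 0.2308]
ee_rot: [[-0.999, 0.034, -0.001], [0.034, 0.999, 0.0], [0.001, 0.0, -1.0]]
wrist_force: [0.5, 1.2, -0.0]
grip_width: 0.602
finger_force: 0.0
```

```bash
python3 - <<'E'
from h import *
np.set_printoptions(precision=4,suppress=True)
s=read_state();print(s['position'],s['ee_rot'],s['clock'],s['qpos'],s['wrist_force'])
d=snap('wrist','w1');print(d['world_from_camera'],d['fx'])
for p in((.5378,-.1118,.09),(.5444,.078,.145),(.5425,.0181,.05)):print(proj(d,p))
E
```

```text
[ 0.5334 -0.0954  0.2308] [[-0.9994  0.0343 -0.0007]
 [ 0.0343  0.9994  0.0004]
 [ 0.0007  0.0003 -1.    ]] 2.0167 [-0.2574  0.1495  1.83    0.0002  1.1629 -1.794 ] [ 0.4508  1.2463 -0.0237]
[[ 0.0335  0.963   0.2675  0.4647]
 [ 0.9994 -0.0325 -0.0084 -0.0934]
 [ 0.0006  0.2676 -0.9635  0.3727]
 [ 0.      0.      0.      1.    ]] 301.4469990391663
[302.2415 194.5365]
[537.8651 212.2648]
[422.6074 185.6188]
```

View pics/w1.png

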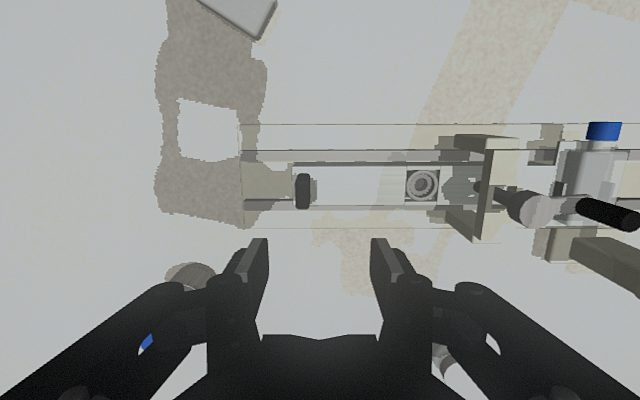

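The wrist view shows the tab top at (303,191), the boss at (422,184.5) and the knob top at (537,211). The bed edges run along image rows, so the yaw already matches the stage.

```bash
python3 - <<'E'
from h import *
np.set_printoptions(precision=4,suppress=True)
d=np.load('pics/w1.npz')
t=onz(d,303,191,.09);b=onz(d,422,184.5,.05);print(t,b,b-t)
for z in(.135,.145,.155):print(onz(d,537,211,z))
for z in(.178,):print(onz(d,635,214,z))
s=read_state();R=s['ee_rot'];print(R.T@(np.r_[(t+b-[0.0045,.13,0]*1)[:2]/2,.0]-np.r_[s['position'][:2],0])/.04)
E
```

```text
[ 0.5343 -0.1109  0.09  ] [0.5412 0.0174 0.05  ] [ 0.0069  0.1283 -0.04  ]
[0.5468 0.0846 0.135 ]
[0.5433 0.0771 0.145 ]
[0.5399 0.0697 0.155 ]
[0.5363 0.1194 0.178 ]
[ 0.0345 -0.244   0.0014]
```

Call:
send_rows(rows="-0.06 -0.41 0 0 0 0 0.6;0 0 0.8 0 0 0 0.6;0 0 0.9 0 0 0 0.6;0 0 0.9 0 0 0 0.6;0 0 0.8 0 0 0 0.6;0 0 0.6 0 0 0 0.6;0 0 0.2 0 0 0 0.6;0 0 0 0 0 0 0.3;0 0 0 0 0 0 0.1;0 0 0 0 0 0 0.05;0 0 0 0 0 0 0.05;0 0 0 0 0 0 0.05", squeeze=40)

```text
clock: 3.07
position: [0.5368, -0.1106, 0.0653]
ee_rot: [[-0.999, 0.033, 0.004], [0.033, 0.999, -0.002], [-0.004, -0.001, -1.0]]
wrist_force: [0.9, -1.5, 2.0]
grip_width: 0.158
finger_force: 41.2
```

Call:
send_rows(rows="0 0.1 0 0 0 0 0.05;0 0.15 0 0 0 0 0.05;0 0.2 0 0 0 0 0.05;0 0.2 0 0 0 0 0.05;0 0.2 0 0 0 0 0.05;0 0.2 0 0 0 0 0.05;0 0.15 0 0 0 0 0.05;0 0.1 0 0 0 0 0.05")

```text
clock: 3.73
position: [0.5384, -0.0577, 0.0652]
ee_rot: [[-0.999, 0.033, 0.003], [0.033, 0.999, -0.001], [-0.003, -0.001, -1.0]]
wrist_force: [-1.1, -2.1, 6.6]
grip_width: 0.152
finger_force: 42.0
```

Call:
send_rows(rows="0 0.05 0 0 0 0 0.05;0 0.05 0 0 0 0 0.05;0 0 0 0 0 0 0.05")

```text
clock: 3.98
position: [0.5386, -0.053, 0.0653]
ee_rot: [[-0.999, 0.033, 0.003], [0.033, 0.999, 0.0], [-0.003, 0.001, -1.0]]
wrist_force: [-0.3, -0.4, 5.4]
grip_width: 0.15
finger_force: 42.0
```

Call:
send_rows(rows="0 0.05 0 0 0 0 0.05;0 0 0 0 0 0 0.05")

```text
clock: 4.15
position: [0.5387, -0.0517, 0.0653]
ee_rot: [[-0.999, 0.033, 0.003], [0.033, 0.999, -0.001], [-0.003, -0.0, -1.0]]
wrist_force: [-0.4, -1.9, 6.9]
grip_width: 0.157
finger_force: 42.0
```

Call:
send_rows(rows="0 0.05 0 0 0 0 0.05;0 0 0 0 0 0 0.05")

```text
clock: 4.32
position: [0.5387, -0.0517, 0.0653]
ee_rot: [[-0.999, 0.032, 0.003], [0.032, 0.999, -0.004], [-0.003, -0.004, -1.0]]
wrist_force: [-1.9, -7.1, 6.5]
grip_width: 0.155
finger_force: 42.0
```

Call:
send_rows(rows="0 0.06 0 0 0 0 0.05;0 0 0 0 0 0 0.05")

```text
clock: 4.48
position: [0.5386, -0.0516, 0.0653]
ee_rot: [[-1.0, 0.031, 0.003], [0.031, 0.999, -0.008], [-0.003, -0.008, -1.0]]
wrist_force: [-1.9, -14.9, 5.1]
grip_width: 0.153
finger_force: 42.1
```

```bash
python3 - <<'E'
from h import *
a=snap('scene','s2');b=snap('side','d2')
A=cv2.imread('pics/s0.png')[180:280,370:450];B=a['frame'][180:280,370:450,::-1]
C=cv2.imread('pics/d0.png')[110:200,280:340];D=b['frame'][110:200,280:340,::-1]
f=lambda x:cv2.resize(x,(290,290),interpolation=cv2.INTER_CUBIC)
cv2.imwrite('pics/z2.png',np.vstack([np.hstack([f(A),f(B)]),np.hstack([f(C),f(D)])]))
for n,d,r in(('s',a,(185,230,415,440)),('d',b,(120,150,290,320))):
    m=np.zeros((400,640),np.uint8);m[r[0]:r[1],r[2]:r[3]]=d['frame'].max(2)[r[0]:r[1],r[2]:r[3]]<60
    print(n,cv2.connectedComponentsWithStats(m)[2:])
E
```

```text
s (array([[     0,      0,    640,    400, 255842],
       [   422,    201,     11,     22,    158]], dtype=int32), array([[319.43341203, 199.49244846],
       [427.32278481, 211.7278481 ]]))
d (array([[     0,      0,    640,    400, 255207],
       [   290,    120,     30,     30,    793]], dtype=int32), array([[319.54147809, 199.70296661],
       [306.15132409, 134.18032787]]))
```

View pics/z2.png

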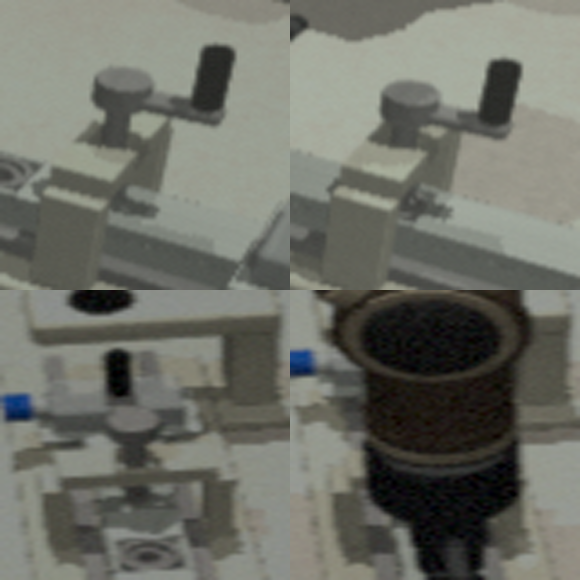

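The grip and screw head dropped about 5 px in the scene view, and the carrier is against its stop. I'll release the tab and go over the crank.

Call:
send_rows(rows="0 0 0 0 0 0 0.3;0 0 0 0 0 0 0.6;0 0 0 0 0 0 0.6;0 0 -0.4 0 0 0 0.6;0 0 -1 0 0 0 0.6;0 0 -1 0 0 0 0.6;0 0 -1 0 0 0 0.6;0 0 -0.9 0 0 0 0.6;0 0.8 0 0 0 0 0.6;0 1 0 0 0 0 0.6;0 1 0 0 0 0 0.6;0 0.8 0 0 0 0 0.4;0 0.4 0 0 0 0 0.4;0 0 0 0 0 0 0.4")

```text
clock: 5.75
position: [0.5419, 0.1167, 0.2351]
ee_rot: [[-1.0, 0.029, -0.0], [0.029, 1.0, 0.002], [0.0, 0.002, -1.0]]
wrist_force: [-0.1, -0.5, 0.4]
grip_width: 0.397
finger_force: 0.0
```

```bash
python3 - <<'E'
from h import *
np.set_printoptions(precision=4,suppress=True)
a=snap('scene','s3');b=snap('side','d3');d=snap('wrist','w3')
s=read_state();print(s['position'],s['ee_rot'],s['wrist_force'])
for p in((.5425,.1203,.169),(.5425,.1203,.13),(.5435,.078,.134)):print(proj(d,p))
for n,d,r in(('s',a,(185,230,415,440)),('d',b,(120,150,290,320))):
    m=np.zeros((400,640),np.uint8);m[r[0]:r[1],r[2]:r[3]]=d['frame'].max(2)[r[0]:r[1],r[2]:r[3]]<60
    print(n,cv2.connectedComponentsWithStats(m)[2:])
E
```

```text
[0.5422 0.1124 0.235 ] [[-0.9995  0.0328 -0.0008]
 [ 0.0328  0.9995 -0.0004]
 [ 0.0008 -0.0005 -1.    ]] [0.2835 0.3559 0.1683]
[328.8645 214.239 ]
[327.3996 199.7765]
[277.1837 203.6845]
s (array([[     0,      0,    640,    400, 255835],
       [   422,    201,     11,     23,    165]], dtype=int32), array([[319.4305, 199.4922],
       [427.303 , 211.6545]]))
d (array([[     0,      0,    640,    400, 255864],
       [   301,    131,     10,     15,    101],
       [   291,    143,      4,      7,     19],
       [   311,    142,      4,      8,     16]], dtype=int32), array([[319.5083, 199.5315],
       [304.6139, 138.2475],
       [292.2632, 146.1579],
       [312.75  , 145.125 ]]))
```

View pics/w3.png

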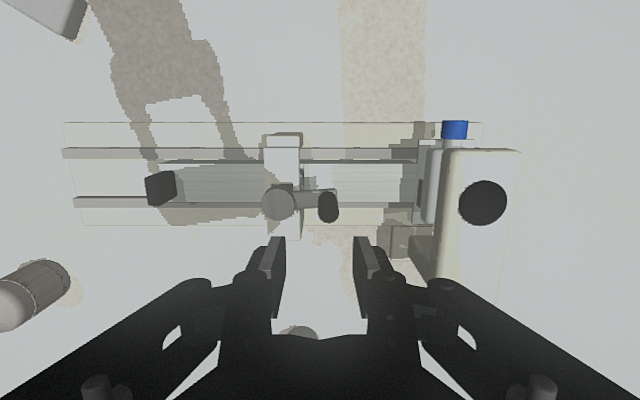

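The wrist view has the grip top at (329,213) and the knob at (278,203), matching the predictions. I'll descend with a narrow opening and pinch the grip.

Call:
send_rows(rows="0 0.2 0 0 0 0 0.32;0 0 0.7 0 0 0 0.32;0 0 0.8 0 0 0 0.32;0 0 0.6 0 0 0 0.32;0 0 0.25 0 0 0 0.32;0 0 0 0 0 0 0.32;0 0 0 0 0 0 0.1;0 0 0 0 0 0 0.1;0 0 0 0 0 0 0.1", squeeze=25)

```text
clock: 6.65
position: [0.5438, 0.1201, 0.1425]
ee_rot: [[-0.999, 0.034, 0.002], [0.034, 0.999, -0.0], [-0.002, -0.0, -1.0]]
wrist_force: [0.5, -0.3, -3.5]
grip_width: 0.175
finger_force: 25.7
```

```bash
python3 - <<'E'
from h import *
f=np.radians(94+15*np.arange(27)); P=np.round(np.c_[-42*np.cos(f),42*np.sin(f),-np.arange(27)*15*8/360]/40,2)
for k,d in enumerate(np.diff(P,axis=0)):print(94+15*(k+1),*np.round(d,2))
E
```

```text
109 0.27 -0.06 -0.01
124 0.25 -0.12 -0.01
139 0.2 -0.18 0.0
154 0.15 -0.23 -0.01
169 0.09 -0.26 -0.01
184 0.02 -0.27 -0.01
199 -0.06 -0.27 -0.01
214 -0.12 -0.25 -0.01
229 -0.18 -0.2 -0.01
244 -0.23 -0.15 0.0
259 -0.26 -0.09 -0.01
274 -0.27 -0.02 -0.01
289 -0.27 0.06 -0.01
304 -0.25 0.12 -0.01
319 -0.2 0.18 0.0
334 -0.15 0.23 -0.01
349 -0.09 0.26 -0.01
364 -0.02 0.27 -0.01
379 0.06 0.27 -0.01
394 0.12 0.25 -0.01
409 0.18 0.2 -0.01
424 0.23 0.15 0.0
439 0.26 0.09 -0.01
454 0.27 0.02 -0.01
469 0.27 -0.06 -0.01
484 0.25 -0.12 -0.01
```

Call:
send_rows(rows="0.27 -0.06 -0.01 0 0 0 0.1;0.25 -0.12 -0.01 0 0 0 0.1;0 0 0 0 0 0 0.1")

```text
clock: 6.9
position: [0.5208, 0.1126, 0.1426]
ee_rot: [[-0.999, 0.033, 0.0], [0.033, 0.999, -0.002], [-0.0, -0.002, -1.0]]
wrist_force: [0.1, -2.5, -3.4]
grip_width: 0.172
finger_force: 25.8
```

Call:
send_rows(rows="0 0 0 0 0 0 0.3;0 0 0 0 0 0 0.3")

```text
clock: 7.07
position: [0.5228, 0.1141, 0.1433]
ee_rot: [[-0.999, 0.034, 0.002], [0.034, 0.999, 0.001], [-0.002, 0.001, -1.0]]
wrist_force: [0.1, 0.2, -0.5]
grip_width: 0.302
finger_force: 0.0
```

```bash
cat > z.py <<'E'
from h import *
import time
# grip height from scene camera: expected grip axis under TCP -> intersect ray of grip's lower end with vertical line
d=snap('scene','sx_'+str(int(time.time())));s=read_state();p=s['position']
f=d['frame'].max(2)
u,v=proj(d,[p[0],p[1],p[2]])
x0,y0=int(u)-9,int(v)-12
print('tcp',p.round(4),'f',s['wrist_force'].round(1),'w',round(s['grip_width'],3),'uv',u.round(1),v.round(1))
c=d['frame'][y0-25:y0+45,x0-25:x0+45,::-1]
cv2.imwrite('pics/c.png',cv2.resize(c,(560,560),interpolation=cv2.INTER_NEAREST))
# dark extent down the column band around the tcp
col=d['frame'][int(v)-20:int(v)+30,int(u)-2:int(u)+3].max(2).mean(1)
print(int(v)-20,col.round(0).astype(int))
for z in(.12,.13,.14):print(z,proj(d,[p[0],p[1],z]).round(1))
E
python3 z.py
```

```text
tcp [0.5229 0.1142 0.1432] f [ 0.3 -0.7 -0.9] w 0.297 uv 426.9 206.4
186 [133 137 142 143 145 151 142 110  65  45  40  41  40  41  39  40  38  41
  39  38  38  39  38  40  40  39  39  40  42  57  71  74  76 101 143 164
 166 165 165 164 166 166 164 164 166 165 163 163 162 163]
0.12 [425.  216.9]
0.13 [425.8 212.4]
0.14 [426.6 207.9]
```

View pics/c.png

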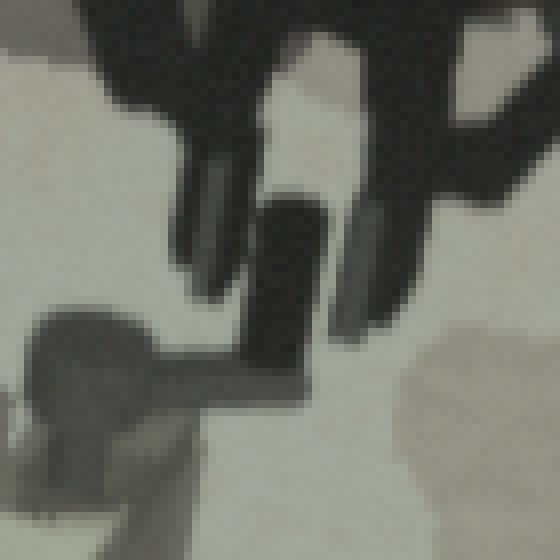

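The close view shows the pads slackened either side of the grip at about (290,280) in the crop, with its foot clear. I'll carry on in 30° steps, slackening after each one.

Call:
send_rows(rows="0 0 0 0 0 0 0.1;0 0 0 0 0 0 0.1;0 0 0 0 0 0 0.1;0.2 -0.18 0 0 0 0 0.1;0.15 -0.23 -0.01 0 0 0 0.1;0 0 0 0 0 0 0.1")

```text
clock: 7.62
position: [0.5069, 0.0963, 0.1432]
ee_rot: [[-0.999, 0.034, 0.001], [0.034, 0.999, -0.002], [-0.001, -0.001, -1.0]]
wrist_force: [0.3, -1.8, 5.3]
grip_width: 0.168
finger_force: 25.5
```

Call:
send_rows(rows="0 0 0 0 0 0 0.3;0 0 0 0 0 0 0.3;0 0 0 0 0 0 0.3")

```text
clock: 7.87
position: [0.5061, 0.0975, 0.1418]
ee_rot: [[-0.999, 0.034, -0.002], [0.034, 0.999, -0.0], [0.002, -0.0, -1.0]]
wrist_force: [-0.0, 0.1, 0.1]
grip_width: 0.303
finger_force: 0.0
```

```bash
python3 z.py
```

```text
tcp [0.5063 0.0977 0.1418] f [ 0.5  0.4 -0.3] w 0.302 uv 420.6 200.4
180 [135 141 142 142 147 150 146 111  59  39  36  37  37  38  38  37  37  38
  37  38  38  37  38  39  39  38  39  39  45  59  68  72  84 112 147 161
 165 164 164 163 164 164 165 165 165 163 164 164 163 163]
0.12 [419.  210.1]
0.13 [419.7 205.7]
0.14 [420.5 201.2]
```

Call:
send_rows(rows="0 0 0 0 0 0 0.1;0 0 0 0 0 0 0.1;0 0 0 0 0 0 0.1;0.09 -0.26 -0.01 0 0 0 0.1;0.02 -0.27 -0.01 0 0 0 0.1;0 0 0 0 0 0 0.1")

```text
clock: 8.42
position: [0.5019, 0.0749, 0.143]
ee_rot: [[-0.999, 0.035, 0.0], [0.035, 0.999, -0.001], [-0.0, -0.001, -1.0]]
wrist_force: [0.9, -0.1, -4.3]
grip_width: 0.177
finger_force: 24.8
```

Call:
send_rows(rows="0 0 0 0 0 0 0.3;0 0 0 0 0 0 0.3;0 0 0 0 0 0 0.3")

```text
clock: 8.67
position: [0.5025, 0.0768, 0.1437]
ee_rot: [[-0.999, 0.034, 0.001], [0.034, 0.999, 0.0], [-0.001, 0.0, -1.0]]
wrist_force: [-0.2, 0.3, 0.0]
grip_width: 0.295
finger_force: 0.0
```

```bash
cat > z.py <<'E'
from h import *
import time
d=snap('scene','sx_'+str(int(time.time())));s=read_state();p=s['position']
u,v=proj(d,[p[0],p[1],.13]);f=d['frame'].max(2)
x=int(round(u));y=int(round(v))
c=d['frame'][y-45:y+35,x-45:x+45,::-1];cv2.imwrite('pics/c.png',cv2.resize(c,(540,480),interpolation=cv2.INTER_NEAREST))
col=f[y-30:y+25,x-1:x+4].mean(1)
i=np.arange(len(col));dark=col<52
k=30-10
a=k
while dark[a-1]:a-=1
b=k
while dark[b+1]:b+=1
print('tcp',p.round(4),'w',round(s['grip_width'],3),'top',round(y-30+a-v,1),'bot',round(y-30+b-v,1))
print(y-30-round(v,1),col.astype(int))
E
python3 z.py
```

```text
tcp [0.5025 0.0769 0.1436] w 0.299 top -16.8 bot -0.8
-29.80000000000001 [ 85  87  92  95 101 129 151 157 158 157 146 103  52  38  37  38  38  38
  37  38  38  39  38  40  42  42  44  45  47  48  53  57  63  76  87  99
 118 132 137 136 135 130 126 124 116  97  83  81  82  88 111 135 140 133
 126]
```

Call:
send_rows(rows="0 0 0 0 0 0 0.1;0 0 0 0 0 0 0.1;0 0 0 0 0 0 0.1;-0.06 -0.27 -0.01 0 0 0 0.1;-0.12 -0.25 -0.01 0 0 0 0.1;0 0 0 0 0 0 0.1")

```text
clock: 9.22
position: [0.51, 0.054, 0.1443]
ee_rot: [[-0.999, 0.035, 0.002], [0.035, 0.999, -0.001], [-0.002, -0.001, -1.0]]
wrist_force: [1.2, -0.7, 0.5]
grip_width: 0.175
finger_force: 25.0
```

Call:
send_rows(rows="0 0 0 0 0 0 0.3;0 0 0 0 0 0 0.3;0 0 0 0 0 0 0.3")

```text
clock: 9.47
position: [0.5085, 0.0556, 0.1439]
ee_rot: [[-0.999, 0.034, -0.001], [0.034, 0.999, -0.0], [0.001, -0.0, -1.0]]
wrist_force: [-0.2, 0.3, -0.5]
grip_width: 0.3
finger_force: 0.0
```

```bash
cat > z.py <<'E'
from h import *
import time
d=snap('scene','sx_'+str(int(time.time())));s=read_state();p=s['position']
u,v=proj(d,[p[0],p[1],.13]);f=d['frame'].max(2)
x=int(round(u));y=int(round(v))
c=d['frame'][y-45:y+35,x-45:x+45,::-1];cv2.imwrite('pics/c.png',cv2.resize(c,(540,480),interpolation=cv2.INTER_NEAREST))
col=f[y-30:y+25,x-1:x+4].mean(1)
a=20
while col[a]<90:a-=1
print('tcp',p.round(4),'w',round(s['grip_width'],3),'TOP',round(y-30+a+(col[a]-90)/(col[a]-col[a+1])-v,2))
print(col.astype(int)[5:40])
E
python3 z.py
```

```text
tcp [0.5085 0.0557 0.1439] w 0.301 TOP -18.49
[101 130 152 158 158 156 129  78  44  38  37  37  39  38  38  40  39  39
  40  40  42  44  44  44  47  49  56  67  74  73  73  92 106 109 109]
```

Call:
send_rows(rows="0 0 0 0 0 0 0.1;0 0 0 0 0 0 0.1;0 0 0 0 0 0 0.1;-0.18 -0.2 -0.01 0 0 0 0.1;-0.23 -0.15 0 0 0 0 0.1;0 0 0 0 0 0 0.1")

```text
clock: 10.02
position: [0.5269, 0.0399, 0.1448]
ee_rot: [[-0.999, 0.034, 0.003], [0.034, 0.999, -0.001], [-0.003, -0.001, -1.0]]
wrist_force: [0.1, -1.1, -0.2]
grip_width: 0.172
finger_force: 25.1
```

Call:
send_rows(rows="0 0 0 0 0 0 0.3;0 0 0 0 0 0 0.3;0 0 0 0 0 0 0.3")

```text
clock: 10.27
position: [0.5248, 0.0413, 0.1444]
ee_rot: [[-0.999, 0.034, 0.0], [0.034, 0.999, 0.0], [-0.0, 0.0, -1.0]]
wrist_force: [0.0, -0.4, 0.1]
grip_width: 0.302
finger_force: 0.0
```

```bash
python3 z.py
```

```text
tcp [0.5247 0.0413 0.1445] w 0.3 TOP -18.57
[152 161 162 162 161 157 122  66  41  37  39  39  38  38  39  40  41  42
  44  43  45  46  49  49  53  59  61  60  63  67  70  82  85  84 101]
```

View pics/c.png

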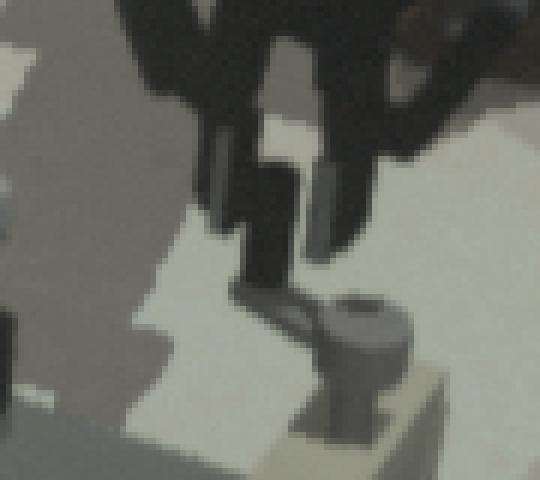

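The crop shows the grip at (270,235) between the open pads and the crank following, so it is not dropped yet. Next I'll track the knob's height, since it moves only in z.

```bash
cat > k.py <<'E'
from h import *
import glob
T=cv2.imread('pics/s3.png',0)
d=np.load('pics/s3.npz')
u,v=proj(d,[.5435,.078,.132]).round().astype(int)
t=T[v-8:v+9,u-9:u+10]
f=sorted(glob.glob('pics/sx_*.png'))
for n in ['pics/s0.png']+f[-8:]:
    I=cv2.resize(cv2.imread(n,0)[v-30:v+30,u-22:u+23],None,fx=8,fy=8,interpolation=cv2.INTER_CUBIC)
    r=cv2.matchTemplate(I,cv2.resize(t,None,fx=8,fy=8,interpolation=cv2.INTER_CUBIC),cv2.TM_CCOEFF_NORMED)
    _,m,_,l=cv2.minMaxLoc(r);print(n,round(m,2),'du',l[0]/8-13,'dv',l[1]/8-22,'-> rise mm',round(-(l[1]/8-22)/.45,1))
E
python3 k.py
```

```text
pics/s0.png 0.9 du 0.375 dv -4.375 -> rise mm 9.7
pics/sx_1795903632.png 0.97 du 0.125 dv -0.5 -> rise mm 1.1
pics/sx_1795903657.png 0.88 du -0.125 dv -1.0 -> rise mm 2.2
pics/sx_1795903676.png 0.62 du 0.25 dv 3.375 -> rise mm -7.5
pics/sx_1795903693.png 0.61 du 0.125 dv 2.75 -> rise mm -6.1
pics/sx_1795903703.png 0.84 du -0.375 dv -1.875 -> rise mm 4.2
```

Call:
send_rows(rows="0 0 0 0 0 0 0.1;0 0 0 0 0 0 0.1;0 0 0 0 0 0 0.1;-0.26 -0.09 -0.01 0 0 0 0.1;-0.27 -0.02 -0.01 0 0 0 0.1;0 0 0 0 0 0 0.1")

```text
clock: 10.82
position: [0.5483, 0.0365, 0.1455]
ee_rot: [[-0.999, 0.035, 0.003], [0.035, 0.999, 0.001], [-0.003, 0.001, -1.0]]
wrist_force: [-0.5, 0.1, -1.0]
grip_width: 0.176
finger_force: 24.9
```

Call:
send_rows(rows="0 0 0 0 0 0 0.3;0 0 0 0 0 0 0.3;0 0 0 0 0 0 0.3")

```text
clock: 11.07
position: [0.5458, 0.0363, 0.1453]
ee_rot: [[-0.999, 0.034, 0.0], [0.034, 0.999, 0.0], [-0.0, 0.0, -1.0]]
wrist_force: [0.3, -0.2, 0.1]
grip_width: 0.296
finger_force: 0.0
```

```bash
python3 z.py; python3 k.py|tail -1
```

```text
tcp [0.5457 0.0363 0.1453] w 0.296 TOP -18.88
[164 164 163 162 159 128  75  43  39  37  39  38  38  38  38  40  39  38
  37  38  39  40  40  39  40  41  42  50  64  75  77  80 114 154 170]
pics/sx_1795903746.png 0.87 du -0.375 dv -1.5 -> rise mm 3.3
```

Call:
send_rows(rows="0 0 0 0 0 0 0.1;0 0 0 0 0 0 0.1;0 0 0 0 0 0 0.1;-0.27 0.06 -0.01 0 0 0 0.1;-0.25 0.12 -0.01 0 0 0 0.1;0 0 0 0 0 0 0.1")

```text
clock: 11.62
position: [0.5668, 0.045, 0.1461]
ee_rot: [[-0.999, 0.035, -0.002], [0.035, 0.999, 0.004], [0.002, 0.004, -1.0]]
wrist_force: [-4.1, 5.4, 1.6]
grip_width: 0.179
finger_force: 25.3
```

Call:
send_rows(rows="0 0 0 0 0 0 0.3;0 0 0 0 0 0 0.3;0 0 0 0 0 0 0.3")

```text
clock: 11.87
position: [0.5672, 0.0425, 0.1462]
ee_rot: [[-0.999, 0.033, 0.001], [0.033, 0.999, -0.001], [-0.001, -0.001, -1.0]]
wrist_force: [-0.7, -0.4, -0.1]
grip_width: 0.295
finger_force: 0.0
```

```bash
python3 z.py; python3 k.py|tail -1
```

```text
tcp [0.5671 0.0424 0.1462] w 0.298 TOP -19.23
[166 167 167 167 164 134  80  48  41  40  38  39  40  39  39  37  38  40
  38  39  38  38  39  39  39  38  40  43  62  76  77  80 112 152 168]
pics/sx_1795903758.png 0.72 du 0.75 dv -0.625 -> rise mm 1.4
```

Call:
send_rows(rows="0 0 0 0 0 0 0.1;0 0 0 0 0 0 0.1;0 0 0 0 0 0 0.1;-0.2 0.18 0 0 0 0 0.1;-0.15 0.23 -0.01 0 0 0 0.1;0 0 0 0 0 0 0.1")

```text
clock: 12.42
position: [0.5822, 0.0603, 0.1459]
ee_rot: [[-0.999, 0.033, 0.0], [0.033, 0.999, 0.001], [-0.0, 0.001, -1.0]]
wrist_force: [0.6, 1.0, -2.6]
grip_width: 0.179
finger_force: 24.7
```

Call:
send_rows(rows="0 0 0 0 0 0 0.3;0 0 0 0 0 0 0.3;0 0 0 0 0 0 0.3")

```text
clock: 12.67
position: [0.5815, 0.0587, 0.1466]
ee_rot: [[-0.999, 0.033, 0.001], [0.033, 0.999, -0.0], [-0.001, -0.0, -1.0]]
wrist_force: [-0.5, 0.2, -0.2]
grip_width: 0.297
finger_force: 0.0
```

```bash
python3 z.py; python3 k.py|tail -1
```

```text
tcp [0.5815 0.0586 0.1467] w 0.295 TOP -16.6
[164 166 166 168 167 167 165 137  86  52  44  42  39  40  40  39  40  39
  39  39  39  39  39  40  41  40  39  39  40  42  52  66  74  75  84]
pics/sx_1795903771.png 0.57 du -11.75 dv -4.625 -> rise mm 10.3
```

The grip top fell about 2.6 px, so the drop seems to have happened. I'll give it time with a slightly wider opening and check again.

Call:
send_rows(rows="0 0 0 0 0 0 0.34;0 0 0 0 0 0 0.34;0 0 0 0 0 0 0.34")

```text
clock: 12.97
position: [0.5813, 0.0585, 0.1467]
ee_rot: [[-0.999, 0.034, 0.0], [0.034, 0.999, -0.0], [-0.0, -0.0, -1.0]]
wrist_force: [1.1, -0.4, 0.4]
grip_width: 0.34
finger_force: 0.0
```

```bash
python3 z.py; python3 - <<'E'
from h import *
import glob
F=sorted(glob.glob('pics/sx_*.png'))
a,b=cv2.imread(F[-3]),cv2.imread(F[-1])
d=np.load(F[-1][:-3]+'npz');u,v=proj(d,[.5435,.078,.135]).round().astype(int);print(u,v,proj(d,[.58,.058,.13]),proj(d,[.58,.058,.14]))
f=lambda x:cv2.resize(x[v-45:v+35,u-45:u+40],(396,372),interpolation=cv2.INTER_CUBIC)
cv2.imwrite('pics/z9.png',np.hstack([f(a),f(b)]))
E
```

```text
tcp [0.5813 0.0585 0.1466] w 0.338 TOP -16.47
[167 169 168 168 170 169 169 167 138  88  54  43  42  42  40  40  41  38
  40  39  39  40  39  38  40  40  40  40  41  40  41  52  67  74  75]
403 210 [385.46571441 219.0094637 ] [386.00281626 214.35405152]
```

View pics/z9.png

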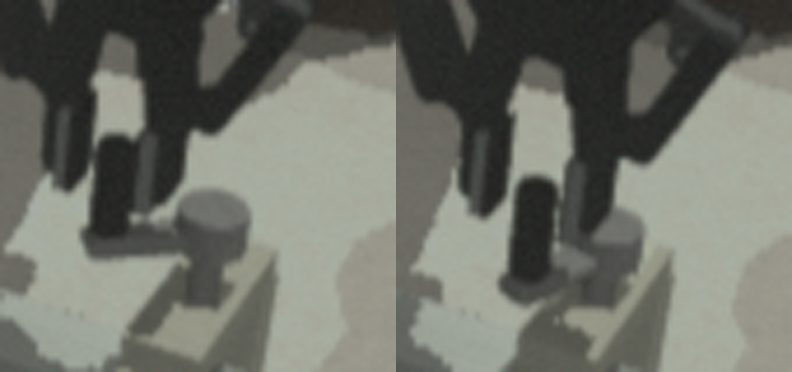

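Between the two frames the knob top went from (213,208) to about (612,222) and its stem got shorter, so the screw has dropped about 8 mm. I'll lower the hand, grip and turn forward.

Call:
send_rows(rows="0 0 0.15 0 0 0 0.32;0 0 0.1 0 0 0 0.32;0 0 0 0 0 0 0.1;0 0 0 0 0 0 0.1;0 0 0 0 0 0 0.1;0 0 0 0 0 0 0.1;0.15 -0.23 0.01 0 0 0 0.1;0.2 -0.18 0 0 0 0 0.1;0.25 -0.12 0.01 0 0 0 0.1;0 0 0 0 0 0 0.1", squeeze=25)

```text
clock: 13.85
position: [0.5533, 0.0375, 0.1348]
ee_rot: [[-0.999, 0.035, -0.004], [0.035, 0.999, 0.0], [0.004, 0.0, -1.0]]
wrist_force: [-2.0, 1.1, -4.0]
grip_width: 0.175
finger_force: 24.8
```

Call:
send_rows(rows="0.27 -0.06 0.01 0 0 0 0.1;0.27 0.02 0.01 0 0 0 0.1;0.26 0.09 0.01 0 0 0 0.1;0 0 0 0 0 0 0.1")

```text
clock: 14.18
position: [0.5223, 0.0416, 0.1342]
ee_rot: [[-0.999, 0.033, -0.002], [0.033, 0.999, -0.0], [0.002, -0.0, -1.0]]
wrist_force: [-1.6, -0.3, -3.9]
grip_width: 0.177
finger_force: 24.9
```

Call:
send_rows(rows="0 0 0 0 0 0 0.3;0 0 0 0 0 0 0.3;0 0 0 0 0 0 0.1;0 0 0 0 0 0 0.1;0 0 0 0 0 0 0.1;0.23 0.15 0 0 0 0 0.1;0.18 0.2 0.01 0 0 0 0.1;0.12 0.25 0.01 0 0 0 0.1;0.06 0.27 0.01 0 0 0 0.1;-0.02 0.27 0.01 0 0 0 0.1;-0.09 0.26 0.01 0 0 0 0.1;0 0 0 0 0 0 0.1")

```text
clock: 15.18
position: [0.51, 0.0993, 0.1336]
ee_rot: [[-0.999, 0.031, 0.007], [0.031, 1.0, -0.001], [-0.007, -0.001, -1.0]]
wrist_force: [6.7, -2.4, 1.4]
grip_width: 0.176
finger_force: 25.1
```

Call:
send_rows(rows="0 0 0 0 0 0 0.3;0 0 0 0 0 0 0.3;0 0 0 0 0 0 0.3")

```text
clock: 15.43
position: [0.5051, 0.0983, 0.1316]
ee_rot: [[-0.999, 0.033, -0.004], [0.033, 0.999, -0.0], [0.004, -0.0, -1.0]]
wrist_force: [-0.1, 1.1, -0.1]
grip_width: 0.302
finger_force: 0.0
```

```bash
python3 z.py
```

```text
tcp [0.5054 0.0982 0.1316] w 0.302 TOP -13.77
[158 160 158 157 157 159 159 159 160 159 131  79  45  36  39  38  38  37
  37  36  38  36  38  39  40  38  39  39  39  39  42  44  56  67  71]
```

The grip top is about 10 mm lower than at this angle on the way back, so the thread is drawing the screw down. Second half turn now.

Call:
send_rows(rows="0 0 0 0 0 0 0.1;0 0 0 0 0 0 0.1;0 0 0 0 0 0 0.1;-0.15 0.23 0.01 0 0 0 0.1;-0.2 0.18 0 0 0 0 0.1;-0.25 0.12 0.01 0 0 0 0.1;-0.27 0.06 0.01 0 0 0 0.1;-0.27 -0.02 0.01 0 0 0 0.1;-0.26 -0.09 0.01 0 0 0 0.1;0 0 0 0 0 0 0.1")

```text
clock: 16.32
position: [0.5659, 0.1136, 0.13]
ee_rot: [[-0.999, 0.034, -0.0], [0.034, 0.999, -0.003], [0.0, -0.003, -1.0]]
wrist_force: [-1.5, -4.5, 0.2]
grip_width: 0.173
finger_force: 25.1
```

Call:
send_rows(rows="0 0 0 0 0 0 0.3;0 0 0 0 0 0 0.3;0 0 0 0 0 0 0.1;0 0 0 0 0 0 0.1;0 0 0 0 0 0 0.1;-0.23 -0.15 0 0 0 0 0.1;-0.18 -0.2 0.01 0 0 0 0.1;-0.12 -0.25 0.01 0 0 0 0.1;-0.06 -0.27 0.01 0 0 0 0.1;0.02 -0.27 0.01 0 0 0 0.1;0.09 -0.26 0.01 0 0 0 0.1;0 0 0 0 0 0 0.1;0 0 0 0 0 0 0.1")

```text
clock: 17.4
position: [0.5814, 0.057, 0.1288]
ee_rot: [[-0.999, 0.035, 0.001], [0.035, 0.999, -0.001], [-0.001, -0.001, -1.0]]
wrist_force: [-0.8, -1.3, 2.5]
grip_width: 0.18
finger_force: 25.2
```

Call:
send_rows(rows="0 0 0 0 0 0 0.3;0 0 0 0 0 0 0.3;0 0 0 0 0 0 0.3")

```text
clock: 17.65
position: [0.5809, 0.0589, 0.128]
ee_rot: [[-0.999, 0.033, -0.001], [0.033, 0.999, 0.0], [0.001, 0.0, -1.0]]
wrist_force: [-0.1, 0.1, 0.5]
grip_width: 0.299
finger_force: 0.0
```

```bash
python3 z.py; python3 - <<'E'
from h import *
import glob
F=sorted(glob.glob('pics/sx_*.png'))
d=np.load(F[-1][:-3]+'npz');u,v=proj(d,[.5435,.078,.135]).round().astype(int)
f=lambda x:cv2.resize(x[v-45:v+35,u-45:u+40],(396,372),interpolation=cv2.INTER_CUBIC)
cv2.imwrite('pics/z10.png',np.hstack([f(cv2.imread(F[-3])),f(cv2.imread(F[-1]))]))
E
```

```text
tcp [0.5809 0.059  0.128 ] w 0.298 TOP -13.48
[170 170 169 169 169 170 169 170 170 170 167 141  86  48  38  36  37  36
  40  39  41  42  41  44  43  45  48  49  49  46  45  45  46  52  65]
```

View pics/z10.png

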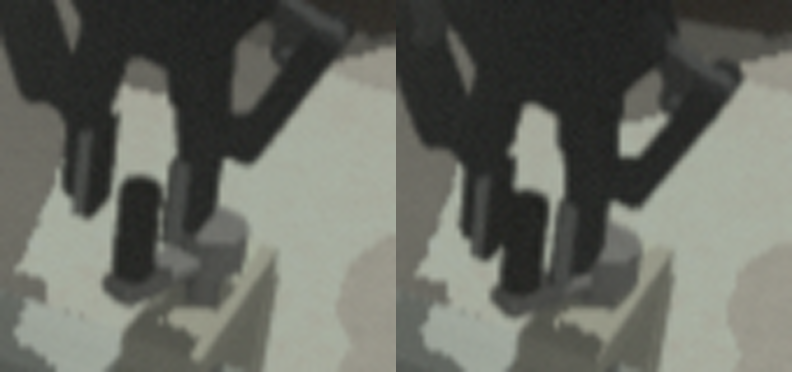

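At the same crank angle the knob top is now at about (612,240), down from 222, another 8 mm for the turn. Last step: grip again and nudge slightly forward.

Call:
send_rows(rows="0 0 0 0 0 0 0.1;0 0 0 0 0 0 0.1;0 0 0 0 0 0 0.1;0.04 -0.08 0 0 0 0 0.1;0 0 0 0 0 0 0.1;0 0 0 0 0 0 0.1;0 0 0 0 0 0 0.1;0 0 0 0 0 0 0.1;0 0 0 0 0 0 0.1;0 0 0 0 0 0 0.1", squeeze=25)

```text
clock: 18.53
position: [0.5791, 0.0554, 0.1282]
ee_rot: [[-0.999, 0.034, -0.001], [0.034, 0.999, -0.0], [0.001, -0.0, -1.0]]
wrist_force: [-1.2, -0.8, -1.5]
grip_width: 0.175
finger_force: 24.9
```

```bash
python3 - <<'E'
from h import *
np.set_printoptions(precision=4,suppress=True)
s=read_state();print(s['position'],s['wrist_force'],s['grip_width'],s['finger_force'],abs(s['joint_vel']).max())
print(workorder.hand_in())
E
```

```text
[0.5791 0.0554 0.1282] [-1.1512 -0.8342 -1.4653] 0.17516328869030098 24.91573601961136 0.002681812560883222
the job is handed in; nothing more can be done
None
```

The job is handed in at 18.5 s, with no verdict returned: the carrier is home, the screw was backed off about 240° until it dropped about 8 mm, then turned forward about 365° (another 8 mm down), and the hand still holds the grip.

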